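Vent and unscrew the candied-fruit jar

TASK

The square candied-fruit jar sits braced in the socket of its vacuum stand. Push the stand's green vent button fully down and let it come back up, then unscrew the tight red cap anticlockwise until its threads let go, without lifting the jar out of its socket. Lift the cap just clear of the jar's mouth and finish while still holding it there, level and centred a few centimetres or less above the mouth; leave the shaker, cup and ramekin where they are.

Things in the scene. Friction and masses are not known exactly. Their poses are not given: they have to be found in the camera images.
- stand: fixed steel vacuum stand, plate 130 (x) x 250 (y) x 12 mm; origin at the centre of its underside on the worktop. At y = -60 mm a square jar socket (aluminium walls up to 42 mm above the worktop, jar play 1.5 mm each side); at y = +68 mm a grey pump housing 100 x 90 mm, top 57 mm above the worktop, carrying the button in a black collar
- vent_top (a point): centre of the top face of the green vent button (32 mm across, at y = +68 mm of the stand), when released 22 mm above the pump housing's top
- vent (a joint): travel of the vent button: 0 released, 0.006 m fully down; a spring returns it; fully down takes 5 N
- jar: white ceramic jar, 0.7 kg, loose, kept from turning by the socket: square body 78 x 78 x 70 mm, then a round neck 51 mm across. Origin at the centre of its underside (12 mm above the worktop), z up, +x towards the green release dot on its shoulder and the green stripe on that side. Pulled up before the cap is free, it lifts out of the socket
- jar_mouth (a point): centre of the jar's mouth (top of the neck and its rubber gasket), 102 mm above the jar's origin
- cap: red round cap, 60 mm across, 28 mm high, about 60 g; origin at the centre of its lower edge, z up, +x along the white pointer bar on its top. Screwed on, its lower edge is 78 mm above the jar's origin, 8 mm above the flat shoulder. Tight: lugs under ledges of the neck, pressed by a rubber gasket (about 26 N up), so turning it takes about 0.2 to 0.5 Nm until it is free
- cap_pointer (a point): outer end of the white pointer bar, on the cap's top, 29 mm from its axis. It starts 35 to 71 degrees clockwise (seen from above) of the green release dot. Turned anticlockwise (+yaw) to within 10 degrees of the dot, the cap is free: the gasket pushes it up some 2 mm and it lifts straight off. About 12 degrees past the dot a stop blocks further turning
- jar_dot (a point): green release dot, a 7.5 x 12 mm patch on the jar's flat shoulder 34.5 mm from its axis, 70 mm above its origin
- shaker: plain aluminium sugar shaker, 54 mm across, 105 mm high, origin at the centre of its underside; bystander
- cup: blue cup, 72 mm across, 70 mm high, origin at the centre of its underside; bystander
- ramekin: terracotta ramekin, 84 mm across, 45 mm high, origin at the centre of its underside; bystander
Not all that is in view belongs to the job. There is more than one size of the cap; the job needs the smaller. Leave any purple look-alike of the jar alone.

How it is judged:
On the way, in this order (a step that is already met when the one before it is completed fails the run):
1. the vent button is pushed fully down (value of joint vent above 0.0052 m), for 0.05 s.
2. the vent button is let go and has come back up (value of joint vent below 0.0012 m), for 0.1 s.
3. the cap is unscrewed to the release dot, jar still in its socket (angle between the x axis of cap and the x axis of jar, either way round below 0.35 rad and z of jar in the frame of stand below 0.018 m and angle between jar's own z axis and vertical below 0.08 rad), for 0.1 s.
4. the cap is lifted clear of the mouth (z of cap in the frame of jar above 0.105 m), for 0.1 s.
At the end, for the whole second after the job is handed in: The fingers hold the cap, still and level within 10 degrees, its lower edge 3 to 65 mm above the mouth, within 20 mm of its centre, touching no jar; the jar is upright in its socket, untouched by the robot; button up; shaker, cup and ramekin within 30 mm of their starts (z of cap in the frame of jar between 0.105 and 0.167 m and horizontal distance between cap and jar_mouth below 0.02 m and angle between cap's own z axis and vertical below 0.17 rad and contact force between the fingers and cap above 2 N and contact force between jar and cap below 0.2 N and contact force between the arm and jar below 0.5 N and linear speed of each of cap, jar below 0.02 m/s and z of jar in the frame of stand below 0.018 m and angle between jar's own z axis and vertical below 0.08 rad and value of joint vent below 0.0012 m and distance of each of shaker, cup, ramekin from where it was at the start of the episode below 0.03 m); the arm keeps its last pose, push and grip.
It fails at once if the jar is lifted more than 15 mm up in its socket (z of jar in the frame of stand above 0.027 m).
It fails at once if the shaker is pushed more than 30 mm or tipped (distance of shaker from where it was at the start of the episode above 0.03 m or angle between shaker's own z axis and vertical above 0.5 rad).
It fails at once if the cup is pushed more than 30 mm or tipped (distance of cup from where it was at the start of the episode above 0.03 m or angle between cup's own z axis and vertical above 0.5 rad).
It fails at once if the ramekin is pushed more than 30 mm or tipped (distance of ramekin from where it was at the start of the episode above 0.03 m or angle between ramekin's own z axis and vertical above 0.5 rad).
It also fails if it takes over 48 s, if anything falls off the work surface, if the arm or the gripper's body presses on something with over 40 N, if the wrist force passes 120 N, or if a joint passes its speed limit or range.

ROBOT

A 7-joint arm with a two-finger parallel gripper is mounted at the origin on the work surface. World frame = base frame: x ahead of the robot, y to its left, z up, the work surface at z = 0. Lengths are in m, angles in rad, forces in N, time in s.
With the tool pointing down it reaches from about 0.4 to 0.875 m from the base axis. Payload 19.3 kg.
Tool frame: the origin (TCP) lies midway between the tips of the shut fingers; the grasp point (between the pads) lies 19 mm behind it; z points along the fingers, y is the line along which they close (so a half turn about z gives the same grasp; the last joint's range is limited). The gripper opens to 85 mm and grips with 20 to 120 N. Pads are 22 mm wide; open, the fingers measure 114 mm over their backs; the gripper's body (76 mm by 85 mm) begins 54 mm behind the grasp point. The pads swing forward as they close: fully open they stand 13 mm farther back than shut.
Start: joints at [1.092, 0.521, -0.036, 1.599, 0.021, 1.021, -0.113], TCP at [0.248, -0.574, 0.194] pointing down, gripper open.
Joint ranges: [-2.91, 2.91], [-0.3, 2.13], [-1.5, 1.42], [0.17, 2.43], [-1.26, 4.41], [0.16, 1.93], [-2.52, 2.52]. Speed limits (rad/s): [1.89, 1.89, 2.39, 2.39, 3.01, 3.01, 3.01].

INTERFACE

Orientations are given as [roll, pitch, yaw] about the fixed x, y, z axes, in that order (R = Rz(yaw) Ry(pitch) Rx(roll)).
In Python, from workcell import telemetry, grab_frame, calibration, bot, outline_of, landmark_of gives the robot as it stands. The module is installed in compiled form; this text tells all that it offers.
- The arm moves only by the shell command python3 -m inch 'ROWS' [FORCE]. ROWS is JSON, a list of rows, each a list of 7 numbers: the shift along the tool's x, y, z in m, then the turn, a rotation vector about the tool's x, y, z in rad, then the closure, from 0 (fully open) to 1 (shut). A call has 1 to 5 rows; each row shifts and turns the commanded pose from where the row before left it, along the tool's axes as they then stand; what a row does not reach is not made up. A row lasts 1/10 s, in which the tool goes at most 50 mm and 8.59 degrees, less where a joint would pass 70% of its speed; a pose out of reach is approached as far as the arm can. A call is refused whole if a number of a shift passes 0.05 or a number of a turn 0.15, either way. A call with a gripper value outside its range is refused whole. The fingers move at their own pace and stop on an object; FORCE is the grip in N (left out, the last holds). Time passes only in rows, so rows that do not move let the fingers close. It gives the time, the measured TCP pose, the force, the opening and the grip force at its end, in the units of the state.
- telemetry.observe(): the state, without advancing time (a new reading comes with each control period).
- grab_frame(name): name is "scene" or "side" or "wrist"; returns the picture (420x560x3 uint8, red, green, blue); there is no depth.
- calibration(name): a dict with "fovy" (degrees; the focal length in pixels is half the picture's height over the tangent of half this angle, whatever the lens; pixels are square), "cx", "cy" (the principal point, pixels), "dist" ([k1, k2, p1, p2, k3] as OpenCV has them; the pictures are not rectified), "pose" (4x4, takes a point from camera to world coordinates). Camera axes: x right, y down, z forward; pixel columns grow to the right and rows downward; lengths in m; the calibration is good to about 2 mm. A picture is of the moment at which its call begins: read the wrist's pose just before it. calibration takes no time and is no camera call; for the wrist camera it gives the pose at the moment of the call.
- bot.job_done(): hands the job in; it is judged then, once.
Trained networks look in the newest picture that a camera, given by its name, has taken for a name from the list of things; names that differ only in an ending like _2 or _b are one class to them, and where a whole thing is asked for, a point or a joint stands for the part that bears it (a point fixed in the world has none). Each returns a list of dicts, best first, with "score" (0 to 1); they miss things now and then, are a little off and sometimes report something else, mostly with a low value. They report only what shows in the picture. A call takes as long as a camera call. They do not tell look-alikes from the thing itself.
- outline_of(label, camera): "region" (420x560 bool, what is visible of it) and "rect" ([left, top, right, bottom] in pixels, round what is visible of it).
- landmark_of(label, camera): "xy" ([column, row] in pixels: a listed point, or the origin of a listed thing).
The state is a dict: "clock": time; "qpos": joint angles; "qd": joint speeds; "joint_efforts": joint torques, N m; "position": TCP position; "tool_rot": TCP orientation; "force": force on the tool from outside, world axes, zero at the start; "moment": the same for the moment, N m; "grip_width": finger opening in m; "finger_force": force on a finger pad.
Only numpy, scipy, OpenCV 4.12 (cv2) and the standard library are available. Lean on these libraries where they do the work, as an engineer would, in place of code of your own. Each camera call takes 0.05 s, during which the arm holds its last target. There are 200 camera calls.

## Working session

There is one attempt and no reset: what is moved stays moved. The work goes in short steps, Python scripts to look and compute and a shell command to move; the robot and the scene stay as the last step left them, time stands still between calls to the robot, and variables do not carry over. Pictures are saved under pics/ and viewed, at most 10 in all, crops included, and the job is handed in when it is done.

```bash
mkdir -p pics; cat > h.py <<'E'
import numpy as np, cv2
from workcell import *
def K(c):
    f=210/np.tan(np.radians(c["fovy"])/2); return np.array([[f,0,c["cx"]],[0,f,c["cy"]],[0,0,1.]])
def ray(c,xy):
    u=cv2.undistortPoints(np.array([[xy]],float),K(c),np.array(c["dist"],float))[0,0]
    P=np.array(c["pose"]); return P[:3,3],P[:3,:3]@np.array([u[0],u[1],1.])
def onz(c,xy,z):
    o,d=ray(c,xy); return o+d*(z-o[2])/d[2]
def proj(c,p):
    P=np.linalg.inv(np.array(c["pose"])); r,_=cv2.Rodrigues(P[:3,:3])
    return cv2.projectPoints(np.array([p],float),r,P[:3,3],K(c),np.array(c["dist"],float))[0][0,0]
def tri(rs):
    A=np.zeros((3,3));b=np.zeros(3)
    for o,d in rs:
        d=d/np.linalg.norm(d);M=np.eye(3)-np.outer(d,d);A+=M;b+=M@o
    return np.linalg.solve(A,b)
def shot(n): 
    c=calibration(n); return c,grab_frame(n)
E
python3 - <<'E'
from h import *
s=telemetry.observe(); print({k:np.round(v,3) for k,v in s.items()})
ims=[]
for n in ["scene","side"]:
    c,im=shot(n); cv2.imwrite(f"pics/{n}0.png",im[:,:,::-1])
    print(n,np.round(c["pose"],2).tolist())
    for l,z in [("vent_top",.079),("jar_mouth",.114),("cap",.09),("cap_pointer",.118),("jar_dot",.082),("stand",0),("shaker",0),("cup",0),("ramekin",0)]:
        for d in landmark_of(l,n)[:3]: print(l,round(d["score"],2),np.round(d["xy"]),np.round(onz(c,d["xy"],z),3))
E
```

```text
{'clock': np.float64(0.0), 'qpos': array([ 1.092,  0.522, -0.036,  1.6  ,  0.021,  1.021, -0.113]), 'qd': array([ 0.   ,  0.   , -0.003, -0.001,  0.001,  0.   ,  0.   ]), 'joint_efforts': array([-0.0000e+00, -9.2709e+01,  1.9800e+00, -3.6992e+01,  1.8000e-02,
        8.0000e-03, -0.0000e+00]), 'position': array([ 0.248, -0.573,  0.194]), 'tool_rot': array([-3.14 ,  0.   ,  0.409]), 'force': array([ 0.27 ,  0.017, -0.23 ]), 'moment': array([ 0.018, -0.025,  0.025]), 'finger_force': np.float64(0.0), 'grip_width': np.float64(0.086)}
scene [[0.71, 0.41, -0.57, 0.98], [0.7, -0.42, 0.58, -0.39], [0.0, -0.81, -0.58, 0.57], [0.0, 0.0, 0.0, 1.0]]
vent_top 0.56 [262. 219.] [0.494 0.057 0.079]
cap 0.74 [142. 265.] [ 0.457 -0.178  0.09 ]
cap 0.72 [263. 222.] [0.512 0.041 0.09 ]
cap 0.67 [208. 248.] [ 0.499 -0.076  0.09 ]
cap_pointer 0.61 [207. 244.] [ 0.518 -0.089  0.118]
cap_pointer 0.6 [153. 240.] [ 0.447 -0.144  0.118]
jar_dot 0.8 [220. 257.] [ 0.525 -0.07   0.082]
jar_dot 0.69 [288. 325.] [ 0.707 -0.093  0.082]
stand 0.82 [239. 271.] [ 0.503 -0.017  0.   ]
shaker 0.79 [312. 293.] [0.641 0.03
[... 253 characters left out ...]
9]
vent_top 0.65 [297. 234.] [0.492 0.067 0.079]
jar_mouth 0.93 [337. 192.] [ 0.5   -0.078  0.114]
jar_mouth 0.66 [281. 173.] [ 0.658 -0.064  0.114]
cap 0.91 [336. 202.] [ 0.499 -0.076  0.09 ]
cap 0.5 [298. 231.] [0.486 0.07  0.09 ]
cap 0.36 [337. 193.] [ 0.52 -0.11  0.09]
cap_pointer 0.94 [334. 186.] [ 0.518 -0.09   0.118]
cap_pointer 0.82 [393. 237.] [ 0.317 -0.001  0.118]
jar_dot 0.74 [324. 202.] [ 0.526 -0.068  0.082]
jar_dot 0.69 [338. 193.] [ 0.526 -0.125  0.082]
jar_dot 0.66 [275. 177.] [ 0.695 -0.083  0.082]
stand 0.65 [317. 246.] [ 0.499 -0.012  0.   ]
shaker 0.72 [260. 232.] [0.634 0.035 0.   ]
cup 0.72 [366. 208.] [ 0.506 -0.23   0.   ]
ramekin 0.63 [241. 297.] [0.504 0.216 0.   ]
```

```bash
ls pics
```

```text
scene0.png
side0.png
```

View pics/scene0.png

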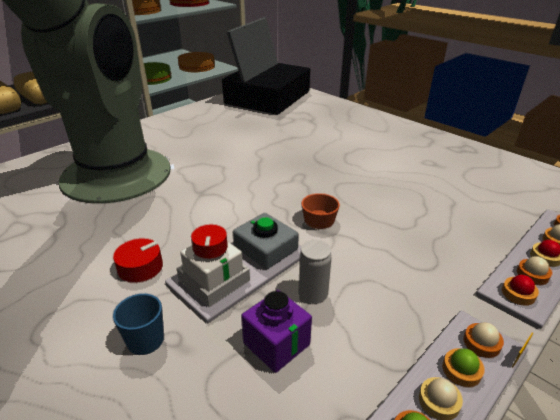

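View pics/side0.png

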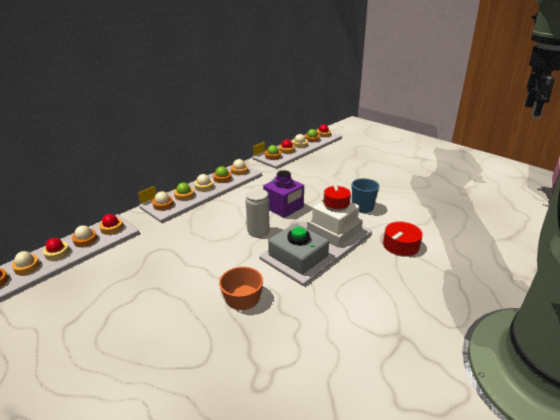

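The scene shows the stand with the red-capped jar (cap ~(208,243)), green button ~(265,224), the large spare cap on the table ~(138,260), cup (140,322), shaker (314,272) and purple decoy (277,325). The side view agrees. I'll move above the stand for a wrist view.

```bash
for i in 1; do python3 -m inch '[[0.036,-0.031,-0.006,0,0,0,0],[0.036,-0.031,-0.006,0,0,0,0],[0.036,-0.031,-0.006,0,0,0,0],[0.036,-0.031,-0.006,0,0,0,0],[0.036,-0.031,-0.006,0,0,0,0]]'; python3 -m inch '[[0.036,-0.031,-0.006,0,0,0,0],[0.036,-0.031,-0.006,0,0,0,0],[0.036,-0.031,-0.006,0,0,0,0],[0.036,-0.031,-0.006,0,0,0,0],[0.036,-0.031,-0.006,0,0,0,0]]'; done
python3 -m inch '[[0.03,-0.025,-0.006,0,0,0,0.5],[0,0,0,0,0,0,1],[0,0,0,0,0,0,1]]'
cat > look.py <<'E'
from h import *
import sys
s=telemetry.observe(); print({k:np.round(s[k],4) for k in ["clock","qpos","position","tool_rot","force"]})
c,im=shot("wrist"); cv2.imwrite(f"pics/{sys.argv[1]}.png",im[:,:,::-1]); print(np.round(np.array(c["pose"])[:3,3],3))
for l,z in [("vent_top",.079),("jar_mouth",.114),("cap",.09),("cap_pointer",.118),("jar_dot",.082),("stand",0),("jar",.012),("shaker",0),("cup",0),("ramekin",0)]:
    for d in landmark_of(l,"wrist")[:2]: print(l,round(d["score"],2),np.round(d["xy"]),np.round(onz(c,d["xy"],z),4))
E
python3 look.py w1
```

```text
clock: 1.5
position: [0.3525, -0.358, 0.2246]
tool_rot: [3.141, -0.0, 0.409]
force: [1.3, 0.1, 1.1]
grip_width: 0.0856
finger_force: 0.0
clock: 2.0
position: [0.4561, -0.1441, 0.2548]
tool_rot: [3.141, -0.0, 0.409]
force: [0.5, -1.2, 0.1]
grip_width: 0.0851
finger_force: 0.0
clock: 2.3
position: [0.4733, -0.1105, 0.2603]
tool_rot: [3.141, -0.0, 0.41]
force: [-1.2, -1.1, -0.7]
grip_width: 0.0439
finger_force: 0.0
{'clock': np.float64(2.3), 'qpos': array([ 0.3317,  0.2362, -0.2696,  1.8605,  0.0718,  1.0542, -1.1268]), 'position': array([ 0.4733, -0.1105,  0.2603]), 'tool_rot': array([ 3.1415e+00, -1.0000e-04,  4.1040e-01]), 'force': array([-1.1997, -1.1287, -0.7025])}
[ 0.538 -0.082  0.439]
vent_top 0.67 [150. 104.] [0.4971 0.054  0.079 ]
cap 0.91 [262. 152.] [ 0.4992 -0.0769  0.09  ]
cap 0.66 [270. 249.] [ 0.3972 -0.1299  0.09  ]
cap_pointer 0.81 [284. 144.] [ 0.5195 -0.095   0.118 ]
jar_dot 0.95 [267. 122.] [ 0.5305 -0.0699  0.082 ]
stand 0.84 [217. 123.] [ 0.5013 -0.0057  0.    ]
jar 0.95 [324.  18.] [ 0.6668 -0.0833  0.012 ]
cup 0.72 [221. 126.] [ 0.499 -0.012  0.   ]
cup 0.58 [368. 180.] [ 0.5135 -0.2282  0.    ]
ramekin 0.88 [49. 46.] [0.5043 0.2183 0.    ]
```

View pics/w1.png

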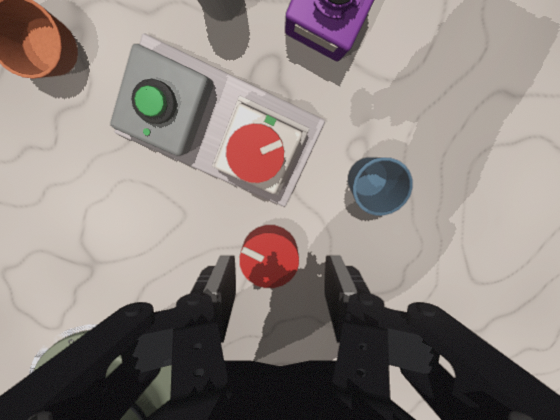

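The wrist view shows the stand clearly: button (152,100), dot (270,121), cap centre (256,152), pointer towards (280,146). I'll refine by colour segmentation.

```bash
cat > seg.py <<'E'
from h import *
import sys
im=cv2.imread(sys.argv[1]);c=calibration("wrist")
h=cv2.cvtColor(im,cv2.COLOR_BGR2HSV)
red=((h[...,0]<6)|(h[...,0]>174))&(h[...,1]>170)&(h[...,2]>100)
grn=(h[...,0]>45)&(h[...,0]<80)&(h[...,1]>120)&(h[...,2]>70)
for nm,m,z in [("red",red,.118),("grn",grn,.079),("grn82",grn,.082)]:
    n,l,st,ce=cv2.connectedComponentsWithStats(m.astype(np.uint8))
    for i in range(1,n):
        if st[i,4]>25:
            (x,y),r=cv2.minEnclosingCircle(np.argwhere(l==i)[:,::-1].astype(np.float32))
            print(nm,st[i],"cen",np.round(ce[i],1),np.round(onz(c,ce[i],z),4),"circ",np.round((x,y,r),1),np.round(onz(c,(x,y),z),4))
E
python3 seg.py pics/w1.png
```

```text
red [ 241  235   57   52 1438] cen [271.1 259.8] [ 0.3971 -0.1331  0.118 ] circ [269.1 260.   28.7] [ 0.396  -0.1311  0.118 ]
```

```bash
sed -i 's/(h\[...,0\]<6)|(h\[...,0\]>174))&(h\[...,1\]>170)&(h\[...,2\]>100)/(h[...,0]<9)|(h[...,0]>168))\&(h[...,1]>140)\&(h[...,2]>70)/; s/grn=.*/grn=(h[...,0]>40)\&(h[...,0]<85)\&(h[...,1]>110)\&(h[...,2]>60)/' seg.py; python3 seg.py pics/w1.png; python3 -c "
import cv2;i=cv2.cvtColor(cv2.imread('pics/w1.png'),cv2.COLOR_BGR2HSV);print(i[160,256],i[100,152],i[121,270])"
```

```text
red [  6   0  47  28 371] cen [28.  11.9] [0.533  0.1589 0.118 ] circ [29.  13.5 26.7] [0.5322 0.1579 0.118 ]
red [22 25  7 14 37] cen [25.4 32.1] [0.5161 0.1581 0.118 ] circ [25.5 31.5  6.7] [0.5166 0.1582 0.118 ]
red [  0  35  32  39 441] cen [13.6 53.5] [0.494  0.1649 0.118 ] circ [12.3 53.3 22.1] [0.4938 0.1659 0.118 ]
red [ 227  124   57   58 2425] cen [253.8 153.3] [ 0.4982 -0.0713  0.118 ] circ [255.  153.   29.1] [ 0.499  -0.0722  0.118 ]
red [ 240  226   59   62 2651] cen [270.  257.1] [ 0.3996 -0.1306  0.118 ] circ [268.7 256.3  31. ] [ 0.3999 -0.129   0.118 ]
grn [135  86  29  30 645] cen [148.8 100.4] [0.5005 0.0551 0.079 ] circ [148.5 100.5  15.4] [0.5003 0.0553 0.079 ]
grn82 [135  86  29  30 645] cen [148.8 100.4] [0.5008 0.0539 0.082 ] circ [148.5 100.5  15.4] [0.5006 0.0542 0.082 ]
[  1 163 197] [ 65 115 175] [ 63 106 156]
```

```bash
python3 -m inch '[[0.0226,-0.0353,0.02,0,0,0,1],[0.0226,-0.0353,0.02,0,0,0,1],[0.0226,-0.0353,0.02,0,0,0,1],[0.0226,-0.0353,0.02,0,0,0,1],[0,0,0.04,0,0,0,1]]'; python3 -m inch '[[0,0,0.03,0,0,0,1],[0,0,0,0,0,0,1],[0,0,0,0,0,0,1]]'; python3 -c "
from workcell import *
print(calibration('wrist')['pose'])"
```

```text
clock: 3.35
position: [0.5018, 0.0604, 0.141]
tool_rot: [-3.14, -0.005, 0.415]
force: [1.7, -0.4, -1.0]
grip_width: 0.0003
finger_force: 0.0
clock: 3.65
position: [0.5001, 0.0544, 0.1108]
tool_rot: [-3.141, 0.0, 0.409]
force: [0.6, 0.9, 0.4]
grip_width: 0.0004
finger_force: 0.0
[[ 3.97330564e-01 -8.80050483e-01 -2.60076086e-01  5.65048015e-01]
 [-9.17675532e-01 -3.80976843e-01 -1.12819606e-01  8.30666027e-02]
 [ 2.03982372e-04  2.83492139e-01 -9.58974539e-01  2.89611625e-01]
 [ 0.00000000e+00  0.00000000e+00  0.00000000e+00  1.00000000e+00]]
```

```bash
python3 -m inch '[[0,0,0.02,0,0,0,1],[0,0,0.01,0,0,0,1],[0,0,0.004,0,0,0,1],[0,0,0.004,0,0,0,1],[0,0,0,0,0,0,1]]'; python3 -m inch '[[0,0,0.001,0,0,0,1],[0,0,0,0,0,0,1]]'
```

```text
clock: 4.15
position: [0.5002, 0.0544, 0.0725]
tool_rot: [3.142, -0.0, 0.409]
force: [-1.0, -0.7, -0.6]
grip_width: -0.0001
finger_force: 0.0
clock: 4.35
position: [0.5002, 0.0544, 0.0715]
tool_rot: [3.141, -0.0, 0.409]
force: [0.8, -0.7, 0.5]
grip_width: 0.0003
finger_force: 0.0
```

```bash
python3 - <<'E'
from h import *
c,a=shot("wrist"); c2,b=shot("side"); d=shot("scene")[1]
p=proj(c2,[.5002,.0544,.0715]); print(p, proj(c,[.5002,.0544,.0715]))
z=lambda im,x,y:cv2.resize(im[y-60:y+60,x-60:x+60],(400,400),interpolation=cv2.INTER_CUBIC)
q=proj(calibration("scene"),[.5002,.0544,.0715]).astype(int)
cv2.imwrite("pics/p1.png",np.hstack([z(b,int(p[0]),int(p[1])),z(d,*q)])[:,:,::-1])
E
```

```text
[297.6284106 232.4419608] [280.70445348 241.33654321]
```

View pics/p1.png

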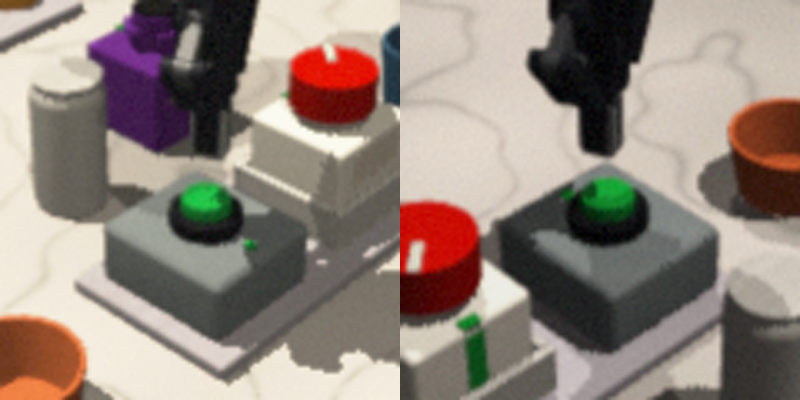

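```bash
python3 - <<'E'
from h import *
s=telemetry.observe();print(s["clock"],s["position"],s["grip_width"],s["force"],s["qpos"])
c1,c2=calibration("side"),calibration("scene")
p=np.array([.5002,.0544,.0715])
f=lambda c,u,v,x0:(proj(c,p).astype(int)+np.array([(u-x0-200)*.3,(v-200)*.3]))
r=[ray(c1,f(c1,210,153,0)),ray(c2,f(c2,600,150,400))];print("tip",tri(r))
r=[ray(c1,f(c1,205,190,0)),ray(c2,f(c2,608,187,400))];print("btn",tri(r))
E
```

```text
4.5 [0.50006832 0.05443113 0.07140046] -0.00028991788044857114 [ 0.14741388 -0.29489079  0.51205863] [-0.00226513  0.52334365 -0.29535389  2.01116419  0.24600926  0.64034561
 -1.62059145]
tip [0.49818094 0.05307972 0.10758336]
btn [0.49974501 0.0561397  0.08103846]
```

The pictures show the fingertips about 27 mm above the button (tip triangulated at z≈0.107), although the reported TCP z is 0.0715. I'll go down by contact.

```bash
python3 -m inch '[[0,0,0.01,0,0,0,1],[0,0,0.008,0,0,0,1],[0,0,0,0,0,0,1]]'; python3 -m inch '[[0,0,0.004,0,0,0,1],[0,0,0,0,0,0,1]]';  python3 - <<'E'
from h import *
p=telemetry.observe()["position"]; p[2]=.09
z=lambda im,x,y:cv2.resize(im[y-50:y+50,x-50:x+50],(400,400),interpolation=cv2.INTER_CUBIC)
o=[]
for n in ["side","scene"]:
    c,im=shot(n); o.append(z(im,*proj(c,p).astype(int)))
cv2.imwrite("pics/p2.png",np.hstack(o)[:,:,::-1])
E
```

```text
clock: 4.8
position: [0.4991, 0.0543, 0.0518]
tool_rot: [-3.141, 0.002, 0.409]
force: [1.0, 0.5, -0.0]
grip_width: -0.0002
finger_force: 0.0
clock: 5.0
position: [0.4998, 0.0544, 0.0487]
tool_rot: [-3.141, 0.001, 0.409]
force: [-0.2, 0.5, -0.5]
grip_width: 0.0
finger_force: 0.0
```

View pics/p2.png

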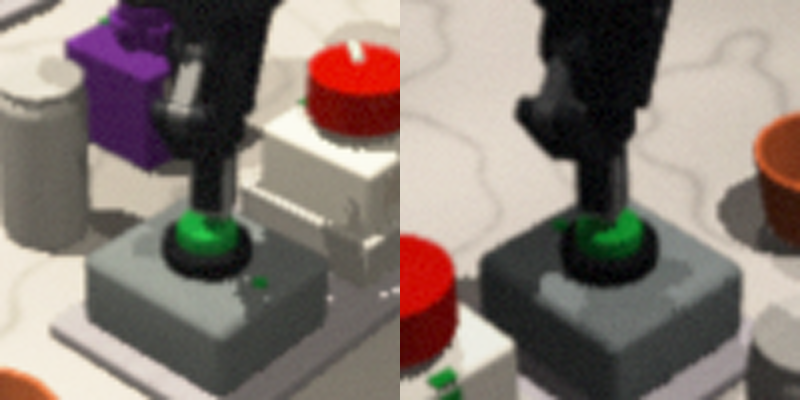

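The tips are now just above the green button top, well centred. I'll continue in small steps watching the force.

```bash
for i in 1 2 3; do python3 -m inch '[[0,0,0.002,0,0,0,1],[0,0,0,0,0,0,1]]' | grep -E "posi|force:"; done
```

```text
position: [0.4999, 0.0544, 0.0471]
force: [0.2, 0.0, -1.1]
finger_force: 0.0
position: [0.4999, 0.0544, 0.045]
force: [-0.4, -0.4, 0.6]
finger_force: 0.0
position: [0.4998, 0.0544, 0.043]
force: [1.0, -0.1, -0.4]
finger_force: 0.0
```

```bash
for i in 1 2 3; do python3 -m inch '[[0,0,0.002,0,0,0,1],[0,0,0,0,0,0,1]]' | grep -E "posi|force:"; done
```

```text
position: [0.5, 0.0544, 0.0411]
force: [0.8, -0.9, 2.7]
finger_force: 0.9
position: [0.5, 0.0544, 0.0391]
force: [0.5, -0.1, 3.3]
finger_force: 1.5
position: [0.5001, 0.0544, 0.0371]
force: [0.1, -0.2, 4.3]
finger_force: 2.1
```

```bash
for i in 1 2; do python3 -m inch '[[0,0,0.001,0,0,0,1],[0,0,0,0,0,0,1],[0,0,0,0,0,0,1]]' | grep -E "posi|force:"; done
```

```text
position: [0.5, 0.0544, 0.0362]
force: [-0.2, -0.1, 4.5]
finger_force: 2.3
position: [0.5001, 0.0544, 0.0358]
force: [-3.2, -0.6, 18.1]
finger_force: 8.9
```

Button bottomed at 18 N, and contact shows the true tips are ~37 mm above the reported TCP. Next I release the button and move over the cap.

```bash
python3 -m inch '[[0,0,-0.005,0,0,0,1],[0,0,-0.02,0,0,0,1],[0,0,-0.04,0,0,0,1],[0,0,-0.04,0,0,0,0.5],[0,0,-0.04,0,0,0,0]]'; python3 -m inch '[[-0.0172,0.0388,0,0,0,0,0],[-0.0172,0.0388,0,0,0,0,0],[-0.0172,0.0388,0,0,0,0,0],[0,0,0,0,0,0,0],[0,0,0,0,0,0,0]]'; python3 look.py w2 | grep -E "clock|vent|cap|dot|mouth"; python3 seg.py pics/w2.png
```

```text
clock: 7.4
position: [0.4994, 0.0544, 0.1816]
tool_rot: [-3.141, 0.001, 0.409]
force: [0.6, -0.3, 0.4]
grip_width: 0.0284
finger_force: 0.0
clock: 7.9
position: [0.4986, -0.0736, 0.18]
tool_rot: [-3.141, 0.0, 0.407]
force: [-0.2, 1.2, 0.0]
grip_width: 0.0853
finger_force: 0.0
{'clock': np.float64(7.9), 'qpos': array([ 0.2699,  0.361 , -0.3064,  1.9172,  0.138 ,  0.884 , -1.2697]), 'position': array([ 0.4986, -0.0736,  0.18  ]), 'tool_rot': array([-3.1413e+00,  4.0000e-04,  4.0680e-01]), 'force': array([-0.1726,  1.2278,  0.0182])}
vent_top 0.57 [144. 142.] [0.4996 0.0558 0.079 ]
cap 0.79 [288. 299.] [ 0.4136 -0.1181  0.09  ]
cap 0.62 [280. 204.] [ 0.4985 -0.0731  0.09  ]
cap_pointer 0.82 [314. 200.] [ 0.5183 -0.094   0.118 ]
cap_pointer 0.75 [255. 309.] [ 0.4083 -0.0879  0.118 ]
jar_dot 0.57 [291. 168.] [ 0.5305 -0.0702  0.082 ]
red [  0  22  21  33 226] cen [ 6.9 37.6] [0.5388 0.1476 0.118 ] circ [ 4.  38.  16.5] [0.5377 0.1493 0.118 ]
red [ 242  171   72   75 3845] cen [276.4 209.3] [ 0.5001 -0.0686  0.118 ] circ [278.1 208.1  37.2] [ 0.5016 -0.0695  0.118 ]
red [ 253  275   70   74 3651] cen [288.3 314.2] [ 0.4158 -0.1164  0.118 ] circ [286.7 311.6  37.6] [ 0.4176 -0.1141  0.118 ]
grn [127 123  36  37 972] cen [144.5 141.2] [0.5008 0.0569 0.079 ] circ [144.9 140.9  18.7] [0.5012 0.0567 0.079 ]
grn [139 172   7   7  41] cen [141.9 175.3] [0.4711 0.0505 0.079 ] circ [142.  175.    3.6] [0.4713 0.0505 0.079 ]
grn82 [127 123  36  37 972] cen [144.5 141.2] [0.5015 0.0558 0.082 ] circ [144.9 140.9  18.7] [0.5019 0.0556 0.082 ]
grn82 [139 172   7   7  41] cen [141.9 175.3] [0.4721 0.0495 0.082 ] circ [142.  175.    3.6] [0.4723 0.0495 0.082 ]
```

View pics/w2.png

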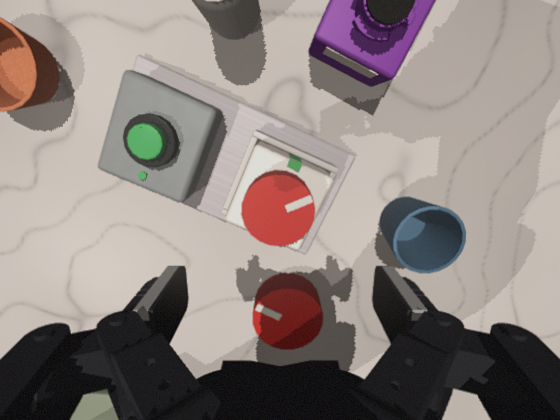

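The view shows cap centre (278,208), pointer tip (311,200), dot (295,163) and the button up again; about 53° is needed. I'll go down onto the cap, open.

```bash
python3 -m inch '[[0.0015,-0.001,0.04,0,0,0,0],[0,0,0.04,0,0,0,0],[0,0,0.03,0,0,0,0],[0,0,0.01,0,0,0,0],[0,0,0,0,0,0,0]]'; python3 -m inch '[[0,0,0.008,0,0,0,0],[0,0,0.008,0,0,0,0],[0,0,0,0,0,0,0]]'; python3 - <<'E'
from h import *
p=[.4995,-.072,.11]
z=lambda im,x,y:cv2.resize(im[y-50:y+50,x-50:x+50],(400,400),interpolation=cv2.INTER_CUBIC)
o=[]
for n in ["side","scene"]:
    c,im=shot(n); o.append(z(im,*proj(c,p).astype(int)))
cv2.imwrite("pics/p3.png",np.hstack(o)[:,:,::-1])
E
```

```text
clock: 8.95
position: [0.4994, -0.0712, 0.0596]
tool_rot: [-3.141, 0.002, 0.409]
force: [0.1, 0.5, 0.5]
grip_width: 0.0857
finger_force: 0.0
clock: 9.25
position: [0.4998, -0.0715, 0.044]
tool_rot: [3.142, 0.0, 0.409]
force: [0.4, -0.4, 0.5]
grip_width: 0.0855
finger_force: 0.0
```

View pics/p3.png

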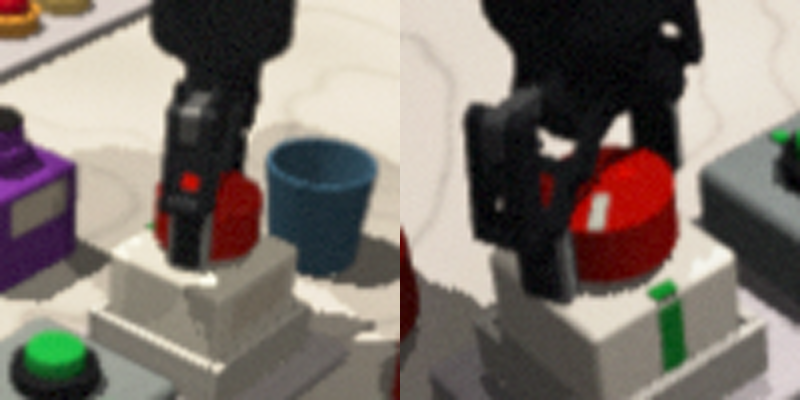

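The fingers straddle the cap, tips around its lower edge, clear of the shoulder. Closing.

```bash
python3 -m inch '[[0,0,0,0,0,0,1],[0,0,0,0,0,0,1],[0,0,0,0,0,0,1],[0,0,0,0,0,0,1],[0,0,0,0,0,0,1]]' 40; python3 -m inch '[[0,0,0,0,0,0,1],[0,0,0,0,0,0,1],[0,0,0,0,0,0,1]]' 80
```

```text
clock: 9.85
position: [0.5, -0.0712, 0.0448]
tool_rot: [3.141, -0.0, 0.409]
force: [-3.3, 2.1, 9.9]
grip_width: 0.0595
finger_force: 40.7
clock: 10.15
position: [0.5, -0.0712, 0.045]
tool_rot: [3.141, -0.001, 0.409]
force: [-4.5, 1.5, 15.9]
grip_width: 0.0588
finger_force: 82.0
```

```bash
python3 -m inch '[[0,0,-0.0005,0,0,0,1],[0,0,0,0,0,-0.06,1],[0,0,0,0,0,-0.08,1],[0,0,0,0,0,-0.08,1],[0,0,0,0,0,-0.08,1]]'; python3 - <<'E'
from workcell import *
s=telemetry.observe();print(s["moment"],s["qpos"])
E
```

```text
clock: 10.65
position: [0.5003, -0.0714, 0.0452]
tool_rot: [3.141, -0.001, 0.711]
force: [-0.3, 0.3, 6.4]
grip_width: 0.0589
finger_force: 86.5
[ 0.30838616  0.22915958 -0.42552299] [ 0.27267222  0.57542553 -0.33018893  2.01809698  0.31966429  0.59613853
 -1.13384913]
```

```bash
python3 -m inch '[[0,0,0,0,0,-0.08,1],[0,0,0,0,0,-0.08,1],[0,0,0,0,0,-0.08,1],[0,0,0,0,0,-0.08,1],[0,0,0,0,0,0,1]]';  python3 -m inch '[[0,0,0,0,0,-0.08,1],[0,0,0,0,0,-0.08,1],[0,0,0,0,0,-0.06,1],[0,0,0,0,0,0,1],[0,0,0,0,0,0,1]]'; python3 - <<'E'
from h import *
s=telemetry.observe();print(s["moment"],s["tool_rot"])
c,im=shot("wrist"); 
for l,z in [("cap_pointer",.12),("jar_dot",.082),("cap",.092)]:
    for d in landmark_of(l,"wrist")[:2]: print(l,round(d["score"],2),np.round(d["xy"]),np.round(onz(c,d["xy"],z),4))
p=[.4995,-.072,.11]
z=lambda im,x,y:cv2.resize(im[y-50:y+50,x-50:x+50],(400,400),interpolation=cv2.INTER_CUBIC)
o=[z(im,*proj(c,p).astype(int))]
for n in ["scene"]:
    c,im=shot(n); o.append(z(im,*proj(c,p).astype(int)))
cv2.imwrite("pics/p4.png",np.hstack(o)[:,:,::-1])
E
```

```text
clock: 11.15
position: [0.5011, -0.0714, 0.046]
tool_rot: [3.139, -0.001, 1.032]
force: [-2.0, 1.0, 22.4]
grip_width: 0.0588
finger_force: 87.6
clock: 11.65
position: [0.5014, -0.0712, 0.0461]
tool_rot: [3.138, -0.001, 1.249]
force: [-1.0, 1.3, 22.1]
grip_width: 0.0586
finger_force: 87.6
[0.301788   0.32292029 0.12353102] [ 3.13846528e+00 -8.99474788e-04  1.24905115e+00]
cap_pointer 0.79 [353. 290.] [ 0.5295 -0.0694  0.12  ]
jar_dot 0.77 [340. 251.] [ 0.5316 -0.0712  0.082 ]
cap 0.84 [283. 276.] [ 0.5023 -0.0701  0.092 ]
```

View pics/p4.png

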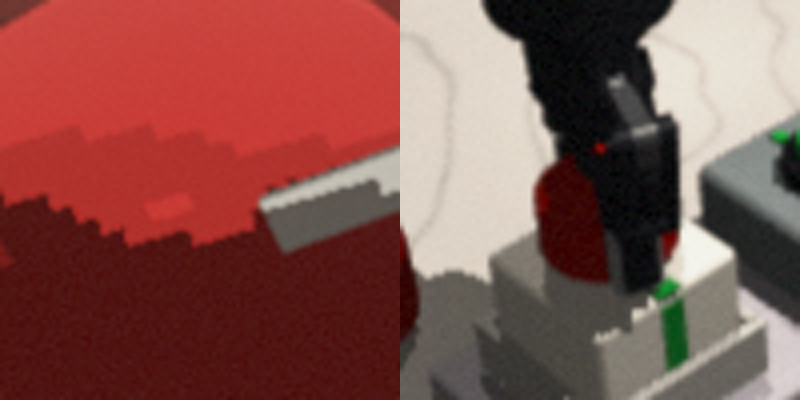

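The pointer now lines up with the green dot. The torque is gone and the gasket pushes up with ~22 N, so the cap is free. I'll lift slowly while watching the force.

```bash
python3 -m inch '[[0,0,-0.001,0,0,0,1],[0,0,-0.001,0,0,0,1],[0,0,-0.001,0,0,0,1],[0,0,0,0,0,0,1]]'; python3 -m inch '[[0,0,-0.001,0,0,0,1],[0,0,-0.001,0,0,0,1],[0,0,0,0,0,0,1]]'
```

```text
clock: 12.3
position: [0.4998, -0.0715, 0.0478]
tool_rot: [-3.142, 0.0, 1.249]
force: [0.4, -0.4, -0.7]
grip_width: 0.0587
finger_force: 85.6
clock: 12.6
position: [0.4999, -0.0714, 0.0498]
tool_rot: [-3.142, 0.0, 1.249]
force: [-1.0, -0.3, -1.2]
grip_width: 0.0586
finger_force: 85.6
```

```bash
python3 -m inch '[[0,0,-0.005,0,0,0,1],[0,0,-0.01,0,0,0,1],[0,0,-0.012,0,0,0,1],[0,0,-0.01,0,0,0,1],[0,0,-0.005,0,0,0,1]]'; python3 -m inch '[[0,0,0,0,0,0,1],[0,0,0,0,0,0,1],[0,0,0,0,0,0,1],[0,0,0,0,0,0,1]]'; python3 - <<'E'
from h import *
z=lambda im,x,y:cv2.resize(im[y-50:y+50,x-50:x+50],(400,400),interpolation=cv2.INTER_CUBIC)
o=[];R=[];M=[]
for n in ["side","scene"]:
    c,im=shot(n); o.append(z(im,*proj(c,[.5,-.072,.13]).astype(int)))
    for l,L in (("cap",R),("jar_mouth",M)):
        for d in landmark_of(l,n)[:3]:
            g=onz(c,d["xy"],.125); print(n,l,round(d["score"],2),np.round(g,3))
cv2.imwrite("pics/p5.png",np.hstack(o)[:,:,::-1])
E
```

```text
clock: 13.1
position: [0.5004, -0.0715, 0.0932]
tool_rot: [3.14, -0.0, 1.249]
force: [0.1, -1.2, -1.6]
grip_width: 0.0588
finger_force: 85.6
clock: 13.5
position: [0.4997, -0.0713, 0.0914]
tool_rot: [-3.141, 0.0, 1.249]
force: [-0.7, -0.2, -1.2]
grip_width: 0.0586
finger_force: 85.6
side cap 0.64 [0.289 0.018 0.125]
side jar_mouth 0.72 [ 0.64  -0.046  0.125]
side jar_mouth 0.64 [ 0.489 -0.066  0.125]
scene cap 0.84 [ 0.5   -0.195  0.125]
scene cap 0.6 [ 0.49  -0.067  0.125]
scene jar_mouth 0.83 [ 0.693 -0.098  0.125]
scene jar_mouth 0.78 [ 0.511 -0.08   0.125]
```

View pics/p5.png

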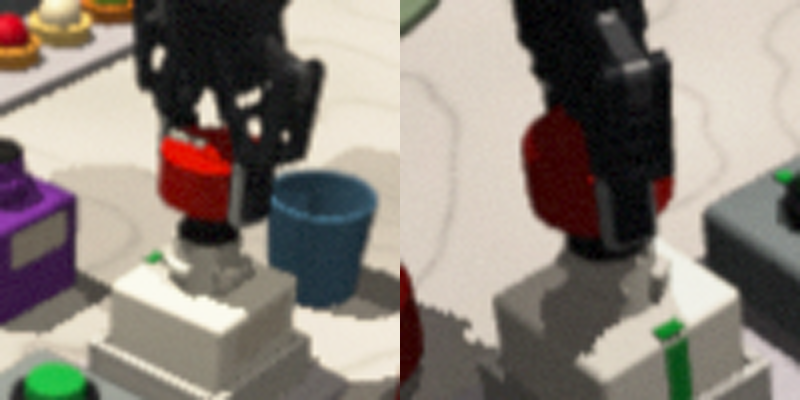

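The cap is held level ~23 mm above the jar's black gasket, with the jar seated in its socket and the button up. Handing in.

```bash
python3 -c "
from workcell import *
print(bot.job_done())"
```

```text
the job is handed in; nothing more can be done
None
```

I pressed the vent button fully down and let it come back up, then unscrewed the cap to the release dot. I handed the job in at about 13.6 s with the gripper still holding the cap level and centred, about 23 mm above the mouth by my estimate; the jar is in its socket and no verdict was returned.

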